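# Blank the spectrophotometer

### The arm

A 6-joint arm with a two-finger parallel gripper is mounted at the origin on a cart in front of the work surface, level with it; the furniture and walls round the work are solid. World frame = base frame: x ahead of the robot, y to its left, z up, the work surface at z = 0. Lengths are in m, angles in rad, forces in N, time in s.
With the tool pointing down it reaches from about 0.35 to 0.925 m from the base axis. Payload 6.4 kg.
Tool frame: the origin (TCP) lies midway between the tips of the shut fingers; the grasp point (between the pads) lies 19 mm behind it; z points along the fingers, y is the direction in which the jaws open and shut (so a half turn about z gives the same grasp; the last joint's range is limited). The gripper opens to 85 mm and grips with 20 to 120 N. Pads are 22 mm wide; open, the fingers measure 114 mm over their backs; the gripper's body (76 mm by 85 mm) begins 54 mm behind the grasp point. The pads swing forward as they close: fully open they stand 13 mm farther back than shut.
Start: joints at [-1.399, 0.245, 1.558, -0, 1.339, -0.174], TCP at [0.22, -0.612, 0.231] pointing down, gripper open.
Joint ranges: [-3.13, 3.13], [-1.02, 2.26], [0.13, 2.54], [-0.95, 4.09], [0.21, 2.88], [-2.74, 2.74]. Speed limits (rad/s): [2.57, 2.57, 3.14, 3.14, 3.14, 3.14].

### API

Orientations are given as a 3x3 rotation matrix whose columns are the frame's x, y, z axes.
In Python, from plant import robot gives the robot as it stands.
- The arm moves only by the shell command python3 -m pendant 'ROWS' [OPENING] [FORCE]. ROWS is JSON, a list of rows, each an object with "dp": the shift along the tool's x, y, z in m, a list of three; "rot": the turn, a rotation vector about the tool's x, y, z in rad, a list of three. A call has 1 to 8 rows; each row is the pose to reach, as a shift and turn from the pose commanded when the call began, along the tool's axes at that moment; what a row does not reach only later rows make up. A row lasts 1/10 s, in which the tool goes at most 50 mm and 8.59 degrees, less where a joint would pass 70% of its speed; a pose out of reach is approached as far as the arm can. A call with a gripper value outside its range is refused whole. OPENING is the opening, from 0 (shut) to 1 (fully open), set as the call begins (- or left out, the last holds). The fingers move at their own pace and stop on an object; FORCE is the grip in N (left out, the last holds). Time passes only in rows, so rows that repeat a pose let the fingers close. It gives the time, the measured TCP pose, the force and the opening at its end, in the units of the state.
- robot.observe(): the state, without advancing time (a new reading comes with each control period).
- robot.capture(name): name is "side" or "top"; returns a dict with "frame" (480x640x3 uint8, blue, green, red), "fx", "fy", "cx", "cy" (pixels), "D" ([k1, k2, p1, p2, k3] as OpenCV has them; the pictures are not rectified), "R" (3x3) and "t" (3): a world point X has camera coordinates R X + t. Camera axes: x right, y down, z forward; pixel columns grow to the right and rows downward; lengths in m; the calibration is good to about 2 mm. A picture is of the moment at which its call begins. There is no depth.
- robot.sign_off(): hands the job in, once; it reports no verdict.
The state is a dict: "time": time; "joints": joint angles; "qd": joint speeds; "joint_efforts": joint torques, N m; "ee_pos": TCP position; "eef_rot": TCP orientation; "ft_force": force on the tool from outside, world axes, zero at the start; "torque": the same for the moment, N m; "gripper_width": finger opening in m.
Only numpy, scipy, OpenCV 4.12 (cv2) and the standard library are available. Lean on these libraries where they do the work, as an engineer would, in place of code of your own. Each camera call takes 0.05 s, during which the arm holds its last target.

### The job

Get the spectrophotometer ready and zero it: with the fingertips press the one stoppered glass cell that stands proud gently down until it is fully seated like its two neighbours, push the sliding cover fully shut over the compartment by its grip bar, and then press the long key between the two round keys right down and let go. Pinch and lift nothing, and do not touch the two seated cells, press the round keys or disturb anything else on the bench.

Things in the scene. Friction and masses are not known exactly. Their poses are not given: they have to be found in the camera images.
- spectro: Bench spectrophotometer, a low white box 210 x 210 mm, its flat deck 90 mm above the bench; it cannot move. Origin: centre of its underside; -x is its front (roughly towards the robot), +y the display's side, z up. A strip along its front edge carries a dark display and, in a row, a round, a long and a round key. Behind the strip is the open sample compartment, behind that the parked sliding cover.
- compartment (a point): Centre of the sample compartment's mouth, in the deck's plane; at x = -0.005, y = 0, z = 0.090 in the instrument's frame. The mouth is 60 mm (x) by 132 mm (y). In it a metal carriage, top at z = 0.077, holds three stoppered cells in a row, at x = -0.010 and y = -0.038, 0 and +0.038. Two guide rails 7 mm wide run along x at y = -0.0745 and +0.0745, tops at z = 0.096.
- cell_a: The cell that stands proud: square glass cuvette 12.5 mm wide with a round white stopper 14 mm across. Origin: centre of the stopper's top. It may be in any of the three places. It starts 10 to 14 mm too high (top at z = 0.096 to 0.100 in the instrument's frame) and slides straight down against about 3.5 N of friction to a hard stop, top at z = 0.086. While proud it blocks the cover.
- cell_b: One of the two cells that are already seated (same shape), in another place of the carriage. Origin: centre of its stopper's top, at z = 0.086 in the instrument's frame. Not to be touched.
- cell_c: The other seated cell, same shape, in the remaining place. Origin: centre of its stopper's top, at z = 0.086 in the instrument's frame. Not to be touched.
- cover (a joint): How far the sliding cover stands open (m): 0 = fully shut over the compartment, 0.068 = fully back; starts between 0.060 and 0.068. It slides along the instrument's x axis, towards the front (-x) to shut, against about 1.2 N of friction, stays where it is left and stops hard when fully shut.
- cover_grip (a point): Middle of the rear (+x) face of the cover's grip bar; z = 0.1025. The cover is a grey plate 72 mm (x) by 140 mm (y), top at z = 0.095; the bar, 10 mm thick (x), 104 mm long (y), top at z = 0.1105, stands along its front edge. Push this face towards the instrument's front to shut the cover. The point moves with the cover, and is at x = -0.029 in the instrument's frame when shut.
- zero_key (a joint): Travel of the long key (m): 0 = up, 0.004 = fully down. A spring pushes it back up; it starts to move at about 1.5 N and is fully down at about 4.5 N, on a hard stop.
- zero_key_top (a point): Centre of the top of the long white zero key: 34 mm (y) by 15 mm (x), standing 7 mm above the strip, top at z = 0.0975 when up. At x = -0.0755, y = -0.042 in the instrument's frame. It moves down with the key.
- key_in (a joint): Travel of the inner round key (m), 17 mm across, between the long key and the display, at x = -0.0755, y = 0.000 in the instrument's frame, top at z = 0.0975; 0 = up, 0.004 = down. Not to be pressed.
- key_out (a joint): Travel of the outer round key (m), 17 mm across, at the right end of the strip, x = -0.0755, y = -0.084 in the instrument's frame, top at z = 0.0975; 0 = up, 0.004 = down. Not to be pressed.
- vial_0: Small glass sample vial with a black screw cap, 21 mm across, 52 mm tall, stands loose on the bench to the left of the instrument. Origin: centre of its underside. Leave it alone.
- vial_2: Second small glass sample vial with a black screw cap and a tan filling, 21 mm across, 52 mm tall, stands loose to the right of the instrument, in front of the balance. Origin: centre of its underside. Leave it alone.
- dropper_bottle_0: Amber dropper bottle, 34 mm across, 107 mm tall, loose, at the right of the bench. Origin: centre of its underside. Leave it alone.
- petri_2: Small round lidded petri dish, 63 mm across, 15 mm tall, loose, at the right of the bench. Origin: centre of its underside. Leave it alone.
- weight_0: Largest brass calibration weight, 22 mm across, 34 mm tall, loose, in front of the balance. Origin: centre of its underside. Leave it alone.
- weight_1: Middle brass calibration weight, 18 mm across, 27 mm tall, loose, in front of the balance. Origin: centre of its underside. Leave it alone.
- weight_2: Smallest brass calibration weight, 14 mm across, 21 mm tall, loose, in front of the balance. Origin: centre of its underside. Leave it alone.

How it is judged:
By the outcome, as a careful person would: the job done as asked, in the order asked, and still so for the second after the job is handed in, with the robot touching nothing.
It also fails if it takes over 45 s, if anything falls off the work surface, if the arm or the gripper's body presses on something with over 40 N, if the wrist force passes 120 N, or if a joint passes its speed limit or range.

## Working session

There is one attempt and no reset: what is moved stays moved. The work goes in short steps, Python scripts to look and compute and a shell command to move; the robot and the scene stay as the last step left them, time stands still between calls to the robot, and variables do not carry over. Pictures are saved under pics/ and viewed, and the job is handed in when it is done.

```bash
mkdir -p pics; ls
cat > look.py <<'E'
import cv2,sys
from plant import robot
def grab(name,fn):
    c=robot.capture(name); cv2.imwrite('pics/'+fn,c['frame']); return c
E
python3 - <<'E'
from look import *
import pickle
d={}
for n in('top','side'):
    d[n]=grab(n,n+'0.png'); print({k:v for k,v in d[n].items() if k!='frame'})
pickle.dump(d,open('c0.pkl','wb'))
print(robot.observe())
E
```

```text
pics
{'fx': 586.185851854534, 'fy': 586.185851854534, 'cx': 311.8159114782267, 'cy': 226.44796122127698, 'D': array([0.02812883, 0.        , 0.        , 0.        , 0.        ]), 'R': array([[-0.01036892, -0.99994416,  0.00204002],
       [-0.98256944,  0.00981003, -0.18563688],
       [ 0.1856065 , -0.00392931, -0.9826163 ]]), 't': array([0.1940418 , 0.52531042, 1.29811618])}
{'fx': 468.31555697446606, 'fy': 468.31555697446606, 'cx': 317.7343252397155, 'cy': 240.40598798504507, 'D': array([-0.11468097,  0.        ,  0.        ,  0.        ,  0.        ]), 'R': array([[ 0.9955438 ,  0.09155008,  0.02260811],
       [ 0.05522495, -0.37168248, -0.92671589],
       [-0.07643788,  0.92383479, -0.37508203]]), 't': array([-0.52380531,  0.11561249,  0.88241268])}
{'time': 0.1, 'joints': array([-1.39914539e+00,  2.45732351e-01,  1.55889485e+00, -3.41049153e-05,
        1.33869828e+00, -1.74099526e-01]), 'qd': array([ 0.00045713, -0.00128591, -0.00325768, -0.00066654,  0.00202999,
        0.00031954]), 'joint_efforts': array([ 7.31331638e-04, -4.30668569e+01, -3.27128255e+01, -1.37707166e-04,
        2.83375601e-03, -8.18779711e-06]), 'ee_pos': array([ 0.22019756, -0.61103247,  0.23029665]), 'eef_rot': array([[ 9.40818760e-01,  3.38909948e-01, -3.28685961e-04],
       [ 3.38910002e-01, -9.40817259e-01,  1.70169473e-03],
       [ 2.67487846e-04, -1.71238128e-03, -9.99998498e-01]]), 'ft_force': array([-0.59107737, -0.09038268,  0.20655153]), 'torque': array([-0.02825663,  0.03093744,  0.0687049 ]), 'gripper_width': 0.08539518984122978}
```

View pics/top0.png

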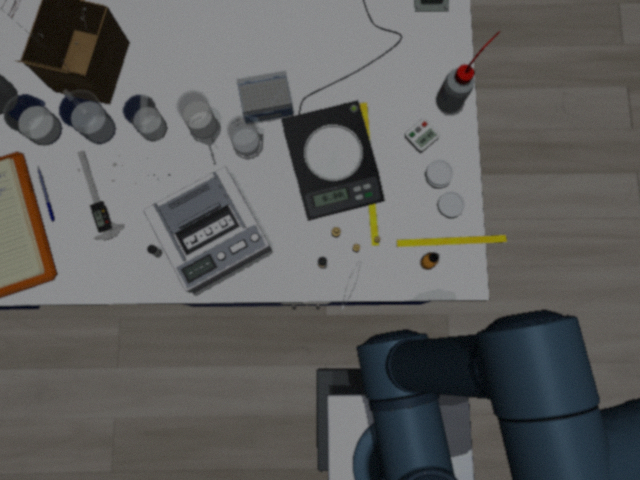

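View pics/side0.png

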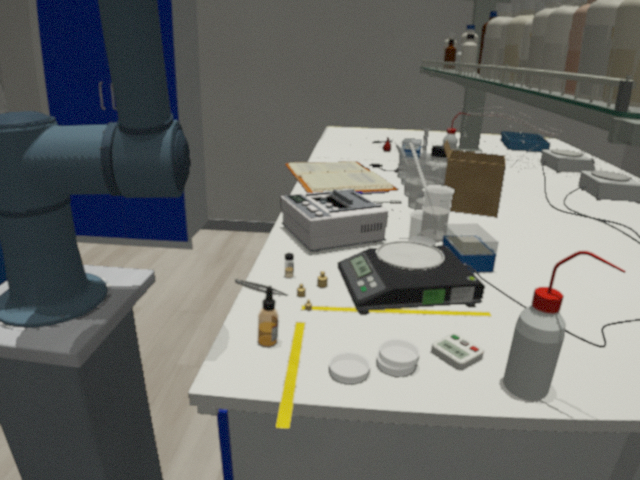

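Run:
```python
import pickle,cv2
d=pickle.load(open('c0.pkl','rb'))
a=d['top']['frame'][155:305,135:285]; cv2.imwrite('pics/topz.png',cv2.resize(a,(600,600),interpolation=cv2.INTER_CUBIC)*1)
a=d['side']['frame'][175:265,265:400]; cv2.imwrite('pics/sidez.png',cv2.resize(a,(780,520),interpolation=cv2.INTER_CUBIC))
```

```text
(no output)
```

View pics/topz.png

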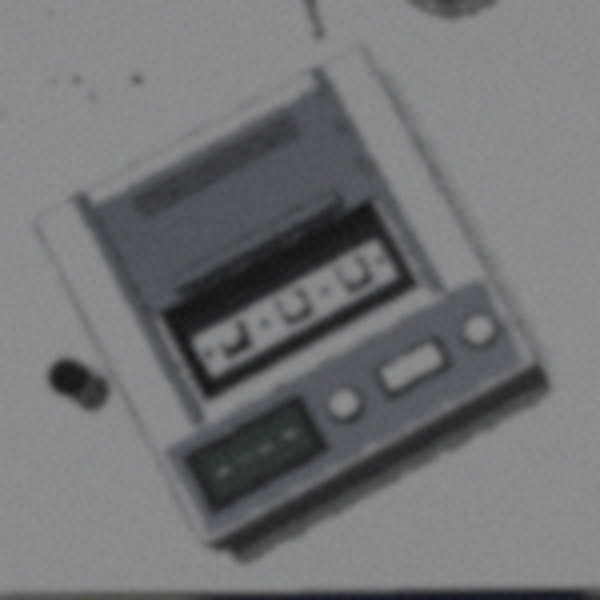

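View pics/sidez.png

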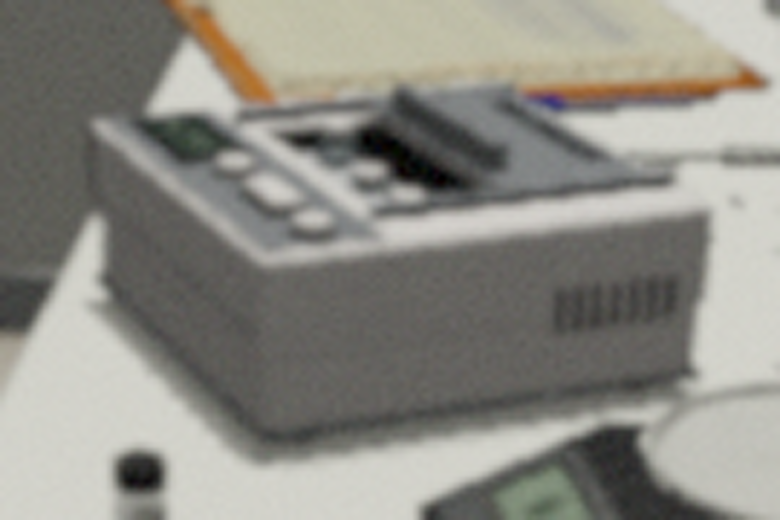

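```bash
cat > geo.py <<'E'
import numpy as np,cv2,pickle
def ray(c,uv):
    K=np.array([[c['fx'],0,c['cx']],[0,c['fy'],c['cy']],[0,0,1]])
    n=cv2.undistortPoints(np.array(uv,float).reshape(-1,1,2),K,c['D']).reshape(-1,2)
    d=np.c_[n,np.ones(len(n))]@c['R']; o=-c['R'].T@c['t']; return o,d
def onplane(c,uv,z):
    o,d=ray(c,uv); return o+d*((np.asarray(z)-o[2])/d[:,2])[:,None]
def proj(c,X):
    K=np.array([[c['fx'],0,c['cx']],[0,c['fy'],c['cy']],[0,0,1]])
    return cv2.projectPoints(np.array(X,float).reshape(-1,1,3),cv2.Rodrigues(c['R'])[0],c['t'],K,c['D'])[0].reshape(-1,2)
def w(pose,p):
    x,y,a=pose;p=np.atleast_2d(p).astype(float);c,s=np.cos(a),np.sin(a)
    return np.c_[x+c*p[:,0]-s*p[:,1],y+s*p[:,0]+c*p[:,1],p[:,2]]
E
python3 - <<'E'
from geo import *
d=pickle.load(open('c0.pkl','rb'))
for n,seeds in (('top',[(221.2,256),(238,246.5),(254.7,237.5)]),('side',[(305.5,203),(311.5,208),(319.3,213.5)])):
    c=d[n];S=8
    g=cv2.cvtColor(c['frame'],cv2.COLOR_BGR2GRAY)
    g=cv2.GaussianBlur(g,(0,0),0.6)
    for s in seeds:
        x0,y0=int(s[0])-12,int(s[1])-12
        p=cv2.resize(g[y0:y0+25,x0:x0+25],None,fx=S,fy=S,interpolation=cv2.INTER_CUBIC)
        cx,cy=int((s[0]-x0+.5)*S),int((s[1]-y0+.5)*S)
        lo=np.percentile(p[cy-48:cy+48,cx-48:cx+48],30);hi=p[cy-6:cy+6,cx-6:cx+6].mean();th=(lo+hi)/2
        nl,lab,st,ce=cv2.connectedComponentsWithStats((p>th).astype(np.uint8))
        l=lab[cy,cx]; u=(ce[l]+.5)/S-.5+[x0,y0]
        print(n,u,st[l]/S,st[l][4]/64,lo,hi,onplane(c,u,.0975))
E
```

```text
top [220.34360828 255.2248441 ] [  8.75    8.75    6.25    5.875 220.5  ] 27.5625 84.0 134.68055555555554 [[0.45592827 0.38996695 0.0975    ]]
top [237.38349622 246.00913483] [  5.125   7.5    13.5    10.    562.75 ] 70.34375 89.0 134.69444444444446 [[0.47596735 0.35295377 0.0975    ]]
top [254.18210677 236.72416029] [  9.5     9.375   6.375   6.    228.875] 28.609375 87.0 134.98611111111111 [[0.49629978 0.3162226  0.0975    ]]
side [305.63782931 202.35585895] [ 10.125  10.375   6.      3.    113.875] 14.234375 115.0 165.52777777777777 [[0.45734844 0.3926811  0.0975    ]]
side [312.19059236 207.12503436] [  9.5     9.      8.375   5.125 227.375] 28.421875 128.0 192.40277777777777 [[0.47757211 0.3568135  0.0975    ]]
side [319.02345133 212.14037611] [  9.25    9.875   6.375   3.5   141.25 ] 17.65625 136.0 161.25 [[0.49744266 0.32132301 0.0975    ]]
```

```bash
cat > ov.py <<'E'
from geo import *
P=None
def pose():
    A=np.array([[.45593,.38997],[.47597,.35295],[.49630,.31622]])
    v=A[0]-A[2]; a=np.arctan2(-v[0],v[1]); m=A.mean(0)
    o=w((0,0,a),[-.0755,-.042,0])[0,:2]
    return (m[0]-o[0],m[1]-o[1],a)
E
python3 - <<'E'
from ov import *
d=pickle.load(open('c0.pkl','rb'));p=pose();print(p,np.degrees(p[2]))
print('mouth',w(p,[-.005,0,.09]))
for n,(x0,y0,W,H,S) in {'top':(135,155,150,150,4),'side':(275,180,120,80,6)}.items():
    c=d[n];im=cv2.resize(c['frame'][y0:y0+H,x0:x0+W],None,fx=S,fy=S,interpolation=cv2.INTER_CUBIC)
    def pts(q): return np.round(((proj(c,w(p,q))-[x0,y0]+.5)*S)).astype(int)
    def rect(x1,x2,y1,y2,z,col): cv2.polylines(im,[pts([[x1,y1,z],[x2,y1,z],[x2,y2,z],[x1,y2,z]])],True,col,1)
    rect(-.105,.105,-.105,.105,.09,(0,0,255)); rect(-.035,.025,-.066,.066,.09,(0,255,255)); rect(-.083,-.068,-.059,-.025,.0975,(255,0,255))
    t=np.linspace(0,6.28,30)
    for y in(-.038,0,.038):
        for z,col in((.086,(0,255,0)),(.098,(255,80,0))):
            cv2.polylines(im,[pts(np.c_[-.01+.007*np.cos(t),y+.007*np.sin(t),0*t+z])],True,col,1)
    cv2.imwrite(f'pics/ov_{n}.png',im)
E
```

```text
(np.float64(0.5221271117525687), np.float64(0.4261403421693297), np.float64(0.50083703354251)) 28.695848245837865
mouth [[0.51774121 0.42373954 0.09      ]]
```

View pics/ov_top.png

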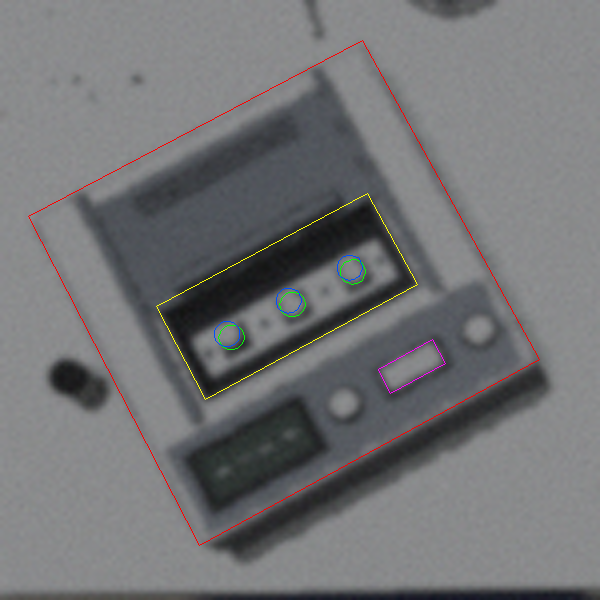

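View pics/ov_side.png

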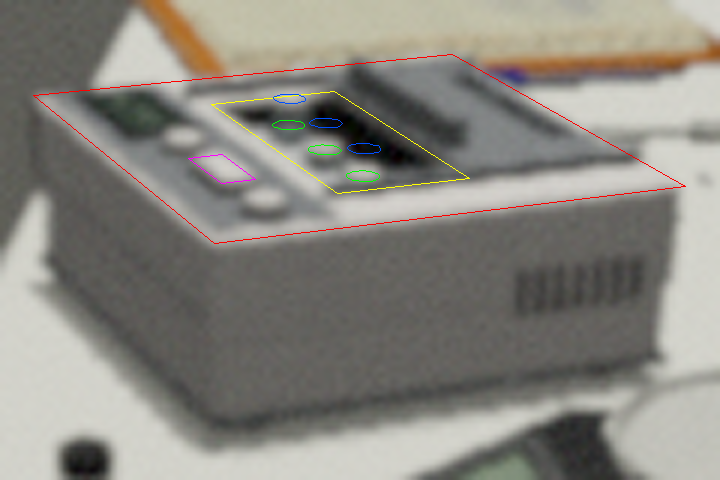

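```bash
cat > zo.py <<'E'
from ov import *
import sys
def overlay(c,p,win,fn,draw=True,cov=None,cz=(.086,.098)):
    x0,y0,W,H,S=win
    im=cv2.resize(c['frame'][y0:y0+H,x0:x0+W],None,fx=S,fy=S,interpolation=cv2.INTER_CUBIC)
    im=cv2.convertScaleAbs(im,alpha=1.4)
    def pts(q): return np.round(((proj(c,w(p,q))-[x0,y0]+.5)*S-.5)).astype(int)
    def rect(x1,x2,y1,y2,z,col): cv2.polylines(im,[pts([[x1,y1,z],[x2,y1,z],[x2,y2,z],[x1,y2,z]])],True,col,1)
    if draw:
        rect(-.105,.105,-.105,.105,.09,(0,0,255)); rect(-.035,.025,-.066,.066,.09,(0,255,255)); rect(-.083,-.068,-.059,-.025,.0975,(255,0,255))
        rect(-.105,.105,-.078,-.071,.096,(0,160,255));rect(-.105,.105,.071,.078,.096,(0,160,255))
        t=np.linspace(0,6.28,30)
        for y in(-.038,0,.038):
            for z,col in zip(cz,((0,255,0),(255,80,0))):
                cv2.polylines(im,[pts(np.c_[-.01+.007*np.cos(t),y+.007*np.sin(t),0*t+z])],True,col,1)
        for y in (0,-.084):cv2.polylines(im,[pts(np.c_[-.0755+.0085*np.cos(t),y+.0085*np.sin(t),0*t+.0975])],True,(255,0,255),1)
    cv2.imwrite('pics/'+fn,im)
E
python3 - <<'E'
from zo import *
d=pickle.load(open('c0.pkl','rb'));p=pose()
overlay(d['top'],p,(167,196,75,65,9),'z1.png');overlay(d['top'],p,(167,196,75,65,9),'z1n.png',False)
overlay(d['side'],p,(285,180,70,45,11),'z2.png',False)
E
```

```text
(no output)
```

View pics/z1.png

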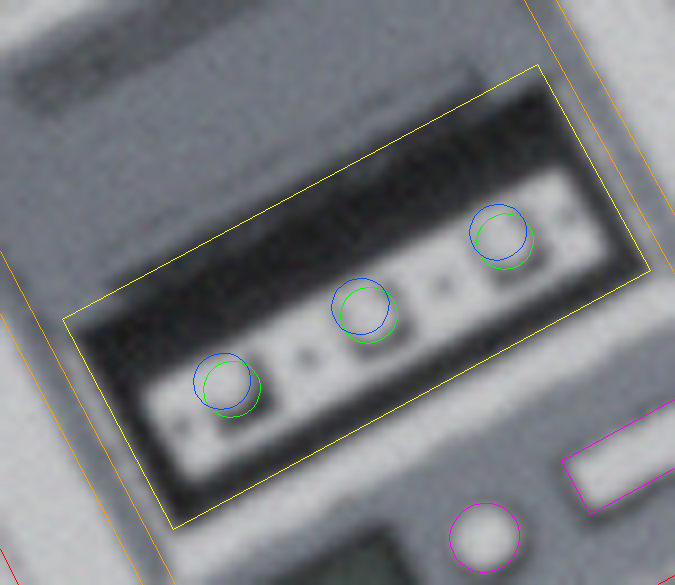

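View pics/z1n.png

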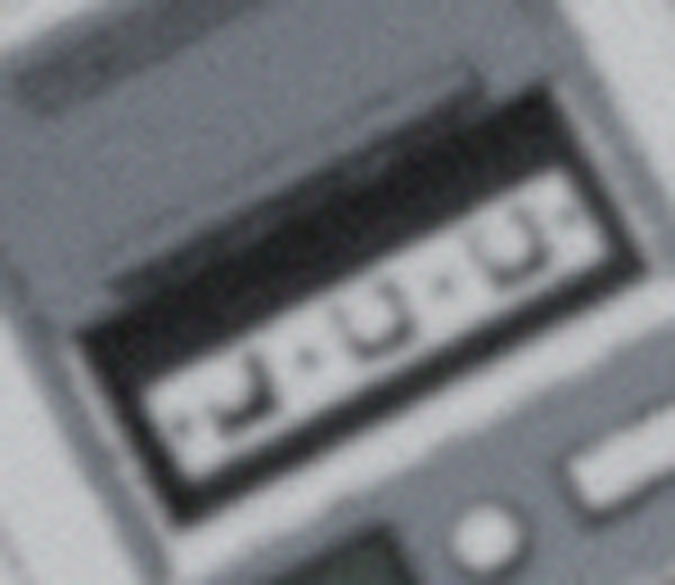

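View pics/z2.png

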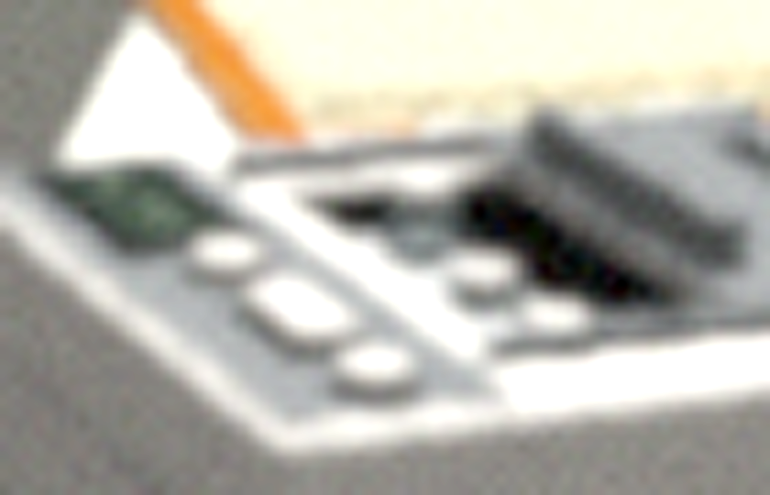

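```bash
cat > go.py <<'E'
from ov import *
from plant import robot
def P():
    x,y,a=pose(); return (x+.0005,y+.0007,a)
def tool(target_w):  # delta in tool axes
    s=robot.observe(); return s['eef_rot'].T@(np.array(target_w)-s['ee_pos'])
def status():
    s=robot.observe();p=P();a=p[2];R=np.array([[np.cos(a),-np.sin(a),0],[np.sin(a),np.cos(a),0],[0,0,1]])
    print('t',s['time'],'instr',np.round(R.T@(s['ee_pos']-[p[0],p[1],0]),4),'w',s['ee_pos'].round(4),'F_instr',np.round(R.T@s['ft_force'],2),'gw',round(s['gripper_width'],4))
    print('toolx yaw err deg',np.degrees(np.arctan2(s['eef_rot'][1,0],s['eef_rot'][0,0])-a).round(2),'tilt',s['eef_rot'][:,2].round(4))
    return s
E
python3 - <<'E'
from go import *
status()
for t in([.42,-.42,.25],[.55,-.15,.25],[.55,.15,.25],[.50,.40,.25]):print(tool(t).round(4))
print(w(P(),[-.010,.038,.098]))
E
```

```text
t 0.1 instr [-0.7636 -0.7652  0.2303] w [ 0.2202 -0.611   0.2303] F_instr [-0.56  0.2   0.21] gw 0.0854
toolx yaw err deg -8.89 tilt [-3.0e-04  1.7e-03 -1.0e+00]
[ 0.2527 -0.112  -0.0194]
[ 0.4665 -0.322  -0.019 ]
[ 0.5682 -0.6043 -0.0185]
[ 0.6059 -0.8564 -0.0181]
[[0.49560922 0.45537162 0.098     ]]
```

```bash
python3 -m pendant '[{"dp":[0.042,-0.018,-0.003],"rot":[0,0,-0.03]},{"dp":[0.084,-0.037,-0.006],"rot":[0,0,-0.06]},{"dp":[0.126,-0.056,-0.009],"rot":[0,0,-0.09]},{"dp":[0.168,-0.075,-0.012],"rot":[0,0,-0.12]},{"dp":[0.21,-0.093,-0.015],"rot":[0,0,-0.155]},{"dp":[0.252,-0.112,-0.019],"rot":[0,0,-0.155]},{"dp":[0.285,-0.145,-0.019],"rot":[0,0,-0.155]},{"dp":[0.317,-0.178,-0.019],"rot":[0,0,-0.155]}]' 0 20
python3 - <<'E'
from go import *
status()
for t in([.55,-.15,.25],[.55,.15,.25],[.4956,.4554,.2]):print(tool(t).round(4))
E
```

```text
time: 0.9
ee_pos: [0.459, -0.3348, 0.25]
eef_rot: [[0.877, 0.48, -0.0], [0.48, -0.877, 0.0], [-0.0, -0.001, -1.0]]
ft_force: [0.1, -0.3, 0.1]
gripper_width: -0.0001
t 0.9 instr [-0.4215 -0.6375  0.25  ] w [ 0.459  -0.3348  0.25  ] F_instr [-0.04 -0.3   0.06] gw -0.0001
toolx yaw err deg 0.01 tilt [-2.e-04  4.e-04 -1.e+00]
[ 0.1686 -0.1184  0.    ]
[ 3.126e-01 -3.815e-01  1.000e-04]
[ 0.4116 -0.6755  0.0503]
```

```bash
python3 -m pendant '[{"dp":[0.036,-0.03,0]},{"dp":[0.072,-0.06,0]},{"dp":[0.106,-0.092,0]},{"dp":[0.136,-0.13,0]},{"dp":[0.164,-0.17,0]},{"dp":[0.188,-0.213,0]},{"dp":[0.212,-0.256,0]},{"dp":[0.236,-0.299,0]}]'; python3 -m pendant '[{"dp":[0.023,-0.043,0]},{"dp":[0.046,-0.086,0]},{"dp":[0.069,-0.129,0]},{"dp":[0.092,-0.172,0]},{"dp":[0.115,-0.215,0.005]},{"dp":[0.135,-0.258,0.01]},{"dp":[0.153,-0.3,0.02]},{"dp":[0.165,-0.34,0.03]}]'
python3 - <<'E'
from go import *
status()
print(tool(w(P(),[-.010,.038,.13])[0]).round(4))
E
```

```text
t 0.9 instr [-0.4215 -0.6375  0.25  ] w [ 0.459  -0.3348  0.25  ] F_instr [-0.04 -0.3   0.06] gw -0.0001
toolx yaw err deg 0.01 tilt [-2.e-04  4.e-04 -1.e+00]
[ 0.4116 -0.6754  0.1203]invalid input
invalid input
```

```bash
python3 -m pendant '[{"dp":[0.036,-0.03,0],"rot":[0,0,0]},{"dp":[0.072,-0.06,0],"rot":[0,0,0]},{"dp":[0.106,-0.092,0],"rot":[0,0,0]},{"dp":[0.136,-0.13,0],"rot":[0,0,0]},{"dp":[0.164,-0.17,0],"rot":[0,0,0]},{"dp":[0.188,-0.213,0],"rot":[0,0,0]},{"dp":[0.212,-0.256,0],"rot":[0,0,0]},{"dp":[0.236,-0.299,0],"rot":[0,0,0]}]' && python3 -m pendant '[{"dp":[0.023,-0.043,0],"rot":[0,0,0]},{"dp":[0.046,-0.086,0],"rot":[0,0,0]},{"dp":[0.069,-0.129,0],"rot":[0,0,0]},{"dp":[0.092,-0.172,0],"rot":[0,0,0]},{"dp":[0.115,-0.215,0.005],"rot":[0,0,0]},{"dp":[0.135,-0.258,0.01],"rot":[0,0,0]},{"dp":[0.153,-0.3,0.02],"rot":[0,0,0]},{"dp":[0.165,-0.34,0.03],"rot":[0,0,0]}]'
python3 - <<'E'
from go import *
status()
print(tool(w(P(),[-.010,.038,.13])[0]).round(4))
E
```

```text
time: 1.7
ee_pos: [0.5211, 0.041, 0.25]
eef_rot: [[0.877, 0.48, -0.0], [0.48, -0.877, 0.0], [-0.0, -0.0, -1.0]]
ft_force: [1.5, -1.3, -0.3]
gripper_width: 0.0001
time: 2.5
ee_pos: [0.5027, 0.4185, 0.2196]
eef_rot: [[0.877, 0.481, -0.0], [0.481, -0.877, -0.0], [-0.0, -0.0, -1.0]]
ft_force: [1.4, -0.8, 0.4]
gripper_width: 0.0002
t 2.5 instr [-0.0215  0.0023  0.2196] w [0.5027 0.4185 0.2196] F_instr [ 0.82 -1.37  0.42] gw 0.0002
toolx yaw err deg 0.03 tilt [-1.e-04 -1.e-04 -1.e+00]
[ 0.0115 -0.0357  0.0895]
```

Go down to z = 0.13 over the cell and look.

```bash
python3 -m pendant '[{"dp":[0.006,-0.018,0.015],"rot":[0,0,0]},{"dp":[0.0115,-0.0357,0.03],"rot":[0,0,0]},{"dp":[0.0115,-0.0357,0.06],"rot":[0,0,0]},{"dp":[0.0115,-0.0357,0.085],"rot":[0,0,0]},{"dp":[0.0115,-0.0357,0.0895],"rot":[0,0,0]},{"dp":[0.0115,-0.0357,0.0895],"rot":[0,0,0]}]'
python3 - <<'E'
from zo import *
from go import *
s=status()
for n,win in(('top',(167,186,75,65,9)),('side',(270,150,90,70,8))):
    c=robot.capture(n); overlay(c,P(),win,n+'1.png',True,cz=(.086,.098)); print(n,(proj(c,s['ee_pos'])-win[:2]+.5)*win[4])
E
```

```text
time: 3.1
ee_pos: [0.4955, 0.4528, 0.1297]
eef_rot: [[0.877, 0.48, -0.002], [0.48, -0.877, -0.001], [-0.003, 0.0, -1.0]]
ft_force: [-0.3, 0.3, 0.5]
gripper_width: 0.0002
t 3.1 instr [-0.0113  0.0358  0.1297] w [0.4955 0.4528 0.1297] F_instr [-0.11  0.38  0.45] gw 0.0002
toolx yaw err deg -0.01 tilt [-0.0021 -0.0014 -1.    ]
top [[203.50291593 447.28772961]]
side [[428.6646532  279.07463241]]
```

View pics/top1.png

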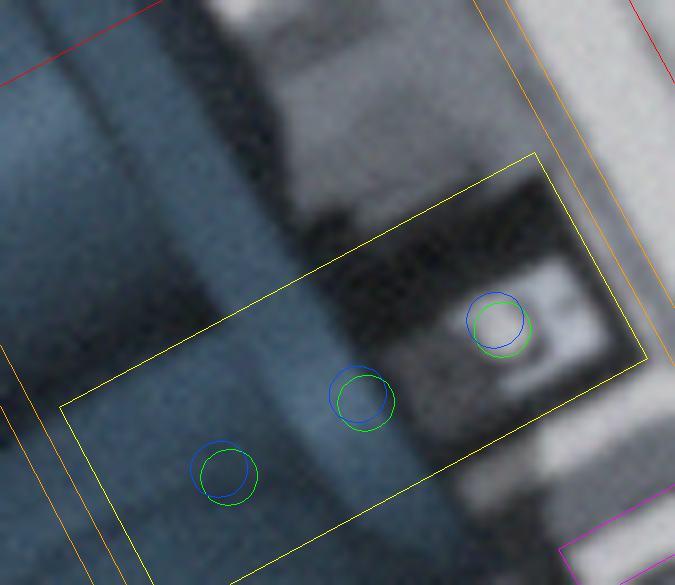

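View pics/side1.png

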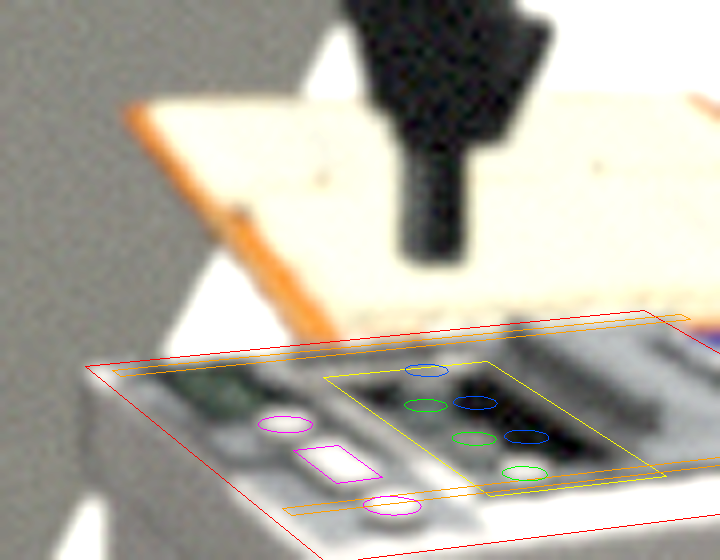

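```bash
python3 -m pendant '[{"dp":[0,0,0.01],"rot":[0,0,0]},{"dp":[0,0,0.02],"rot":[0,0,0]},{"dp":[0,0,0.025],"rot":[0,0,0]},{"dp":[0,0,0.025],"rot":[0,0,0]},{"dp":[0,0,0.025],"rot":[0,0,0]}]'
python3 - <<'E'
from zo import *
from go import *
s=status()
for n,win in(('side',(270,150,90,70,8)),):
    c=robot.capture(n); overlay(c,P(),win,n+'2.png',False,cz=(.086,.098)); print(n,(proj(c,s['ee_pos'])-win[:2]+.5)*win[4])
E
```

```text
time: 3.7
ee_pos: [0.4961, 0.4532, 0.1056]
eef_rot: [[0.877, 0.48, -0.0], [0.48, -0.877, -0.0], [-0.0, -0.0, -1.0]]
ft_force: [0.3, 0.4, 0.4]
gripper_width: 0.0
t 3.7 instr [-0.0106  0.0359  0.1056] w [0.4961 0.4532 0.1056] F_instr [0.42 0.2  0.41] gw 0.0
toolx yaw err deg -0.01 tilt [-3.e-04 -2.e-04 -1.e+00]
side [[428.54601081 350.15890436]]
```

View pics/side2.png

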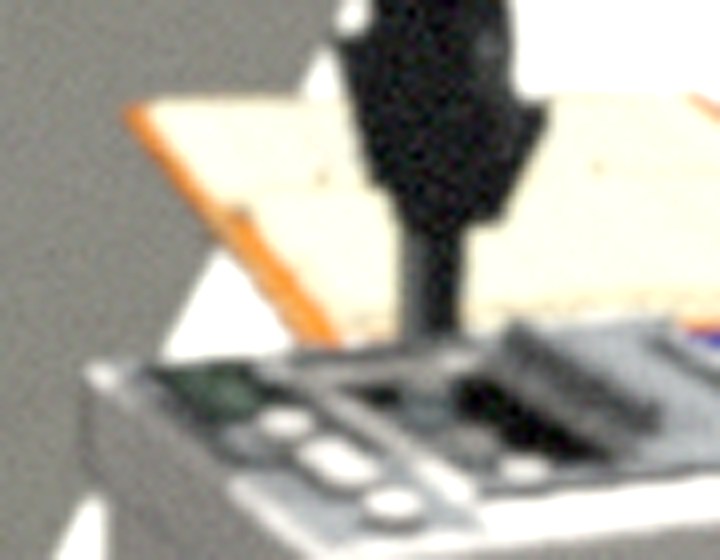

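```bash
python3 -m pendant '[{"dp":[0,-0.002,0.002],"rot":[0,0,0]},{"dp":[0,-0.002,0.004],"rot":[0,0,0]},{"dp":[0,-0.002,0.006],"rot":[0,0,0]},{"dp":[0,-0.002,0.008],"rot":[0,0,0]},{"dp":[0,-0.002,0.01],"rot":[0,0,0]},{"dp":[0,-0.002,0.012],"rot":[0,0,0]}]'; python3 -c "
from go import *
status()"
```

```text
time: 4.35
ee_pos: [0.4952, 0.455, 0.0941]
eef_rot: [[0.877, 0.48, -0.0], [0.48, -0.877, -0.0], [-0.0, 0.0, -1.0]]
ft_force: [-1.6, -1.3, 4.5]
gripper_width: -0.0
t 4.35 instr [-0.0105  0.0379  0.0941] w [0.4952 0.455  0.0941] F_instr [-2.05 -0.33  4.48] gw -0.0
toolx yaw err deg 0.0 tilt [-2.e-04 -1.e-04 -1.e+00]
```

Contact, about 4 N: the cell is sliding. Continue.

```bash
python3 -m pendant '[{"dp":[0,0,0.0015],"rot":[0,0,0]},{"dp":[0,0,0.003],"rot":[0,0,0]},{"dp":[0,0,0.0045],"rot":[0,0,0]},{"dp":[0,0,0.006],"rot":[0,0,0]},{"dp":[0,0,0.006],"rot":[0,0,0]}]'; python3 -c "
from go import *
status()"
```

```text
time: 4.85
ee_pos: [0.4952, 0.455, 0.0875]
eef_rot: [[0.877, 0.48, -0.0], [0.48, -0.877, 0.0], [0.0, -0.0, -1.0]]
ft_force: [-1.1, -1.5, 1.9]
gripper_width: 0.0001
t 4.85 instr [-0.0106  0.0379  0.0875] w [0.4952 0.455  0.0875] F_instr [-1.69 -0.73  1.89] gw 0.0001
toolx yaw err deg -0.0 tilt [-0.e+00  1.e-04 -1.e+00]
```

```bash
for i in 1; do python3 -m pendant '[{"dp":[0,0,0.0005],"rot":[0,0,0]},{"dp":[0,0,0.001],"rot":[0,0,0]},{"dp":[0,0,0.0015],"rot":[0,0,0]},{"dp":[0,0,0.0015],"rot":[0,0,0]}]'; done; python3 -c "
from go import *
status()"
```

```text
time: 5.25
ee_pos: [0.4951, 0.455, 0.0862]
eef_rot: [[0.877, 0.48, -0.0], [0.48, -0.877, -0.0], [-0.0, -0.0, -1.0]]
ft_force: [-2.0, 0.4, 2.9]
gripper_width: 0.0
t 5.25 instr [-0.0106  0.0379  0.0862] w [0.4951 0.455  0.0862] F_instr [-1.55  1.35  2.94] gw 0.0
toolx yaw err deg -0.0 tilt [-1.e-04 -0.e+00 -1.e+00]
```

```bash
python3 -m pendant '[{"dp":[0,0,0.0004],"rot":[0,0,0]},{"dp":[0,0,0.0008],"rot":[0,0,0]},{"dp":[0,0,0.0008],"rot":[0,0,0]}]'; python3 -c "
from go import *
status()"
```

```text
time: 5.55
ee_pos: [0.4952, 0.4551, 0.086]
eef_rot: [[0.877, 0.48, -0.0], [0.48, -0.877, -0.0], [-0.0, 0.0, -1.0]]
ft_force: [-3.1, -1.9, 6.1]
gripper_width: -0.0001
t 5.55 instr [-0.0105  0.0379  0.086 ] w [0.4952 0.4551 0.086 ] F_instr [-3.61 -0.16  6.07] gw -0.0001
toolx yaw err deg 0.0 tilt [-2.e-04 -2.e-04 -1.e+00]
```

```bash
python3 -m pendant '[{"dp":[0,0,0.0004],"rot":[0,0,0]},{"dp":[0,0,0.0007],"rot":[0,0,0]},{"dp":[0,0,0.0007],"rot":[0,0,0]}]'; python3 -c "
from go import *
status()"
```

```text
time: 5.85
ee_pos: [0.4952, 0.4551, 0.086]
eef_rot: [[0.877, 0.48, -0.0], [0.48, -0.877, -0.0], [-0.0, 0.0, -1.0]]
ft_force: [-4.4, -2.7, 9.4]
gripper_width: -0.0
t 5.85 instr [-0.0105  0.0379  0.086 ] w [0.4952 0.4551 0.086 ] F_instr [-5.18 -0.23  9.44] gw -0.0
toolx yaw err deg 0.01 tilt [-2.e-04 -3.e-04 -1.e+00]
```

```bash
python3 -m pendant '[{"dp":[0,0,-0.012],"rot":[0,0,0]},{"dp":[0,0,-0.04],"rot":[0,0,0]},{"dp":[0,0,-0.065],"rot":[0,0,0]},{"dp":[0.03,0.015,-0.065],"rot":[0,0,0]},{"dp":[0.055,0.03,-0.065],"rot":[0,0,0]},{"dp":[0.074,0.038,-0.065],"rot":[0,0,0]},{"dp":[0.074,0.038,-0.065],"rot":[0,0,0]}]'
python3 - <<'E'
from zo import *
from go import *
s=status()
for n,win in(('top',(167,186,75,65,9)),('side',(270,160,90,70,8))):
    c=robot.capture(n); overlay(c,P(),win,n+'3.png',False); print(n,(proj(c,s['ee_pos'])-win[:2]+.5)*win[4])
E
```

```text
time: 6.55
ee_pos: [0.5808, 0.4567, 0.1499]
eef_rot: [[0.878, 0.478, 0.002], [0.478, -0.878, 0.001], [0.002, 0.0, -1.0]]
ft_force: [-0.2, -0.1, 0.2]
gripper_width: -0.0001
t 6.55 instr [ 0.0653 -0.0017  0.1499] w [0.5808 0.4567 0.1499] F_instr [-0.22 -0.02  0.23] gw -0.0001
toolx yaw err deg -0.12 tilt [ 1.9e-03  7.0e-04 -1.0e+00]
top [[179.78046357  79.86503972]]
side [[694.91388689 147.67071989]]
```

View pics/side3.png

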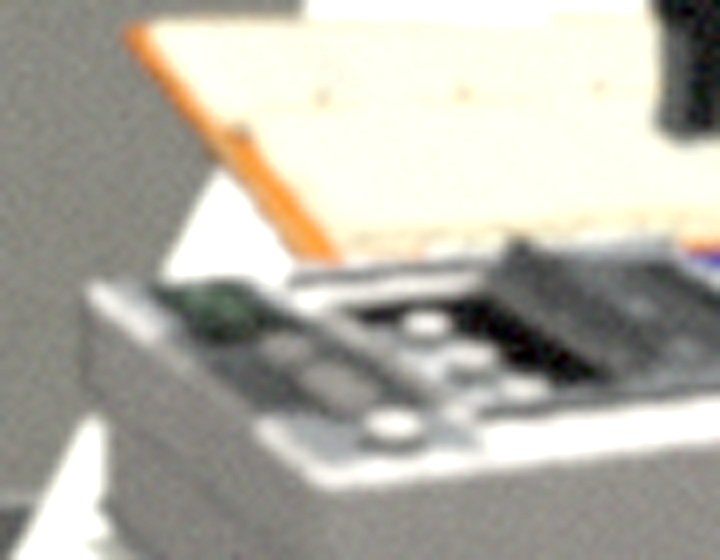

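View pics/top3.png

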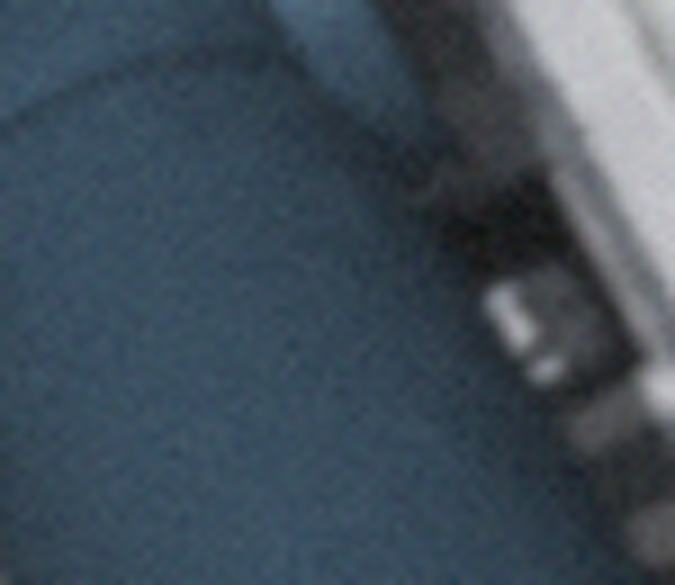

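```bash
python3 -m pendant '[{"dp":[0,0,0.02],"rot":[0,0,0]},{"dp":[0,0,0.04],"rot":[0,0,0]},{"dp":[0,0,0.048],"rot":[0,0,0]},{"dp":[0,0,0.048],"rot":[0,0,0]},{"dp":[0,0,0.048],"rot":[0,0,0]}]'
python3 - <<'E'
from zo import *
from go import *
s=status()
for n,win in(('side',(290,160,90,70,8)),):
    c=robot.capture(n); overlay(c,P(),win,n+'4.png',False); print(n,(proj(c,s['ee_pos'])-win[:2]+.5)*win[4])
E
```

```text
time: 7.15
ee_pos: [0.5781, 0.4574, 0.1019]
eef_rot: [[0.877, 0.48, 0.0], [0.48, -0.877, 0.0], [0.0, -0.0, -1.0]]
ft_force: [-0.2, 0.5, 0.8]
gripper_width: 0.0001
t 7.15 instr [0.0634 0.0002 0.1019] w [0.5781 0.4574 0.1019] F_instr [0.07 0.5  0.79] gw 0.0001
toolx yaw err deg 0.01 tilt [ 0.  0. -1.]
side [[519.33957535 289.56194774]]
```

View pics/side4.png

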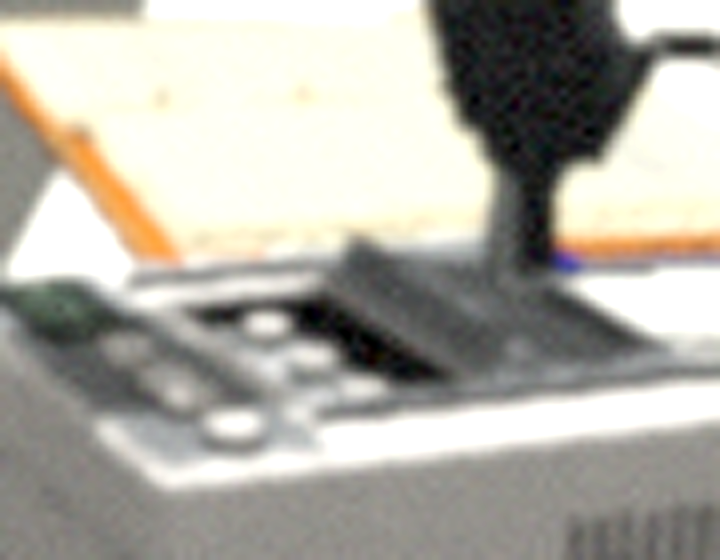

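```bash
python3 -m pendant '[{"dp":[-0.01,0,0],"rot":[0,0,0]},{"dp":[-0.018,0,0],"rot":[0,0,0]},{"dp":[-0.025,0,0],"rot":[0,0,0]},{"dp":[-0.032,0,0],"rot":[0,0,0]},{"dp":[-0.040,0,0],"rot":[0,0,0]},{"dp":[-0.048,0,0],"rot":[0,0,0]},{"dp":[-0.056,0,0],"rot":[0,0,0]}]'
python3 - <<'E'
from zo import *
from go import *
s=status()
for n,win in(('side',(290,160,90,70,8)),):
    c=robot.capture(n); overlay(c,P(),win,n+'5.png',False)
E
```

```text
time: 7.9
ee_pos: [0.5288, 0.4301, 0.1021]
eef_rot: [[0.877, 0.48, 0.001], [0.48, -0.877, 0.0], [0.001, 0.0, -1.0]]
ft_force: [1.3, 0.5, 2.2]
gripper_width: 0.0001
t 7.9 instr [ 7.000e-03 -1.000e-04  1.021e-01] w [0.5288 0.4301 0.1021] F_instr [ 1.36 -0.16  2.21] gw 0.0001
toolx yaw err deg -0.0 tilt [ 6.e-04  2.e-04 -1.e+00]
```

View pics/side5.png

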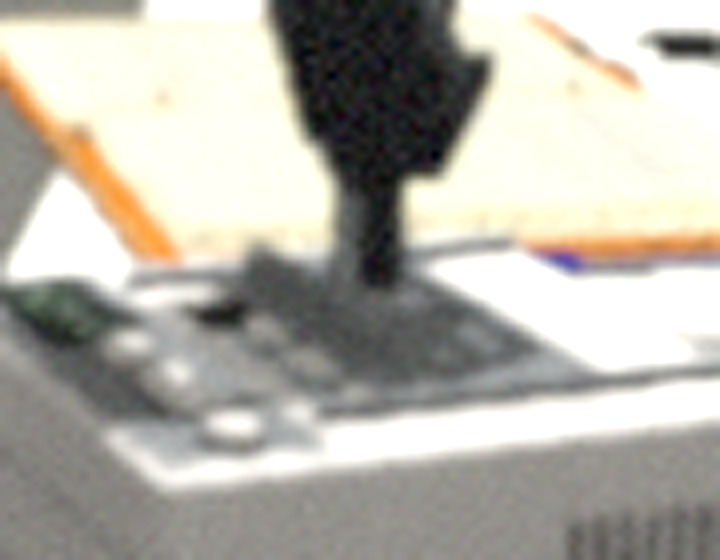

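```bash
python3 -m pendant '[{"dp":[-0.006,0,0],"rot":[0,0,0]},{"dp":[-0.012,0,0],"rot":[0,0,0]},{"dp":[-0.017,0,0],"rot":[0,0,0]},{"dp":[-0.020,0,0],"rot":[0,0,0]},{"dp":[-0.022,0,0],"rot":[0,0,0]},{"dp":[-0.022,0,0],"rot":[0,0,0]}]'; python3 -c "
from go import *
status()"
```

```text
time: 8.55
ee_pos: [0.5095, 0.4195, 0.1016]
eef_rot: [[0.877, 0.48, -0.001], [0.48, -0.877, -0.001], [-0.001, 0.0, -1.0]]
ft_force: [0.6, 0.2, 1.0]
gripper_width: -0.0
t 8.55 instr [-1.500e-02 -1.000e-04  1.016e-01] w [0.5095 0.4195 0.1016] F_instr [ 0.65 -0.07  1.  ] gw -0.0
toolx yaw err deg 0.0 tilt [-8.e-04 -5.e-04 -1.e+00]
```

```bash
python3 -m pendant '[{"dp":[-0.001,0,0],"rot":[0,0,0]},{"dp":[-0.002,0,0],"rot":[0,0,0]},{"dp":[-0.002,0,0],"rot":[0,0,0]}]'; python3 -c "
from go import *
status()"
```

```text
time: 8.85
ee_pos: [0.5081, 0.4187, 0.1016]
eef_rot: [[0.877, 0.48, -0.0], [0.48, -0.877, -0.0], [-0.0, 0.0, -1.0]]
ft_force: [0.7, 0.6, -0.4]
gripper_width: -0.0003
t 8.85 instr [-1.670e-02 -1.000e-04  1.016e-01] w [0.5081 0.4187 0.1016] F_instr [ 0.9   0.14 -0.43] gw -0.0003
toolx yaw err deg -0.0 tilt [-3.e-04 -2.e-04 -1.e+00]
```

```bash
python3 -m pendant '[{"dp":[-0.001,0,0],"rot":[0,0,0]},{"dp":[-0.002,0,0],"rot":[0,0,0]},{"dp":[-0.002,0,0],"rot":[0,0,0]}]'; python3 -c "
from go import *
status()"
```

```text
time: 9.15
ee_pos: [0.507, 0.4181, 0.1018]
eef_rot: [[0.877, 0.48, 0.002], [0.48, -0.877, 0.001], [0.002, -0.0, -1.0]]
ft_force: [4.5, 2.4, -2.8]
gripper_width: 0.0001
t 9.15 instr [-1.790e-02 -1.000e-04  1.018e-01] w [0.507  0.4181 0.1018] F_instr [ 5.07 -0.01 -2.84] gw 0.0001
toolx yaw err deg -0.01 tilt [ 0.002   0.0012 -1.    ]
```

```bash
python3 -m pendant '[{"dp":[-0.0007,0,0],"rot":[0,0,0]},{"dp":[-0.0015,0,0],"rot":[0,0,0]},{"dp":[-0.0015,0,0],"rot":[0,0,0]}]'; python3 -c "
from go import *
status()"
```

```text
time: 9.45
ee_pos: [0.5069, 0.4181, 0.1019]
eef_rot: [[0.877, 0.48, 0.005], [0.48, -0.877, 0.003], [0.006, -0.0, -1.0]]
ft_force: [9.1, 5.5, -7.7]
gripper_width: -0.0001
t 9.45 instr [-1.800e-02 -1.000e-04  1.019e-01] w [0.5069 0.4181 0.1019] F_instr [10.65  0.45 -7.71] gw -0.0001
toolx yaw err deg -0.02 tilt [ 0.0053  0.0033 -1.    ]
```

```bash
python3 -m pendant '[{"dp":[0.006,0,0],"rot":[0,0,0]},{"dp":[0.012,0,-0.002],"rot":[0,0,0]},{"dp":[0.012,0,-0.03],"rot":[0,0,0]},{"dp":[0.0,0.01,-0.045],"rot":[0,0,0]},{"dp":[-0.03,0.026,-0.045],"rot":[0,0,0]},{"dp":[-0.054,0.042,-0.045],"rot":[0,0,0]},{"dp":[-0.054,0.042,-0.045],"rot":[0,0,0]},{"dp":[-0.054,0.042,-0.045],"rot":[0,0,0]}]'
python3 - <<'E'
from zo import *
from go import *
s=status()
for n,win in(('side',(280,150,90,70,8)),):
    c=robot.capture(n); overlay(c,P(),win,n+'6.png',False)
print(tool(w(P(),[-.0755,-.042,.1045])[0]).round(4))
E
```

```text
time: 10.25
ee_pos: [0.4781, 0.3543, 0.1473]
eef_rot: [[0.877, 0.48, 0.0], [0.48, -0.877, 0.0], [0.0, -0.0, -1.0]]
ft_force: [-0.2, -0.1, 0.2]
gripper_width: -0.0003
t 10.25 instr [-0.0739 -0.0422  0.1473] w [0.4781 0.3543 0.1473] F_instr [-0.26 -0.    0.23] gw -0.0003
toolx yaw err deg -0.03 tilt [ 2.e-04  3.e-04 -1.e+00]
[-0.0021  0.      0.0428]
```

View pics/side6.png

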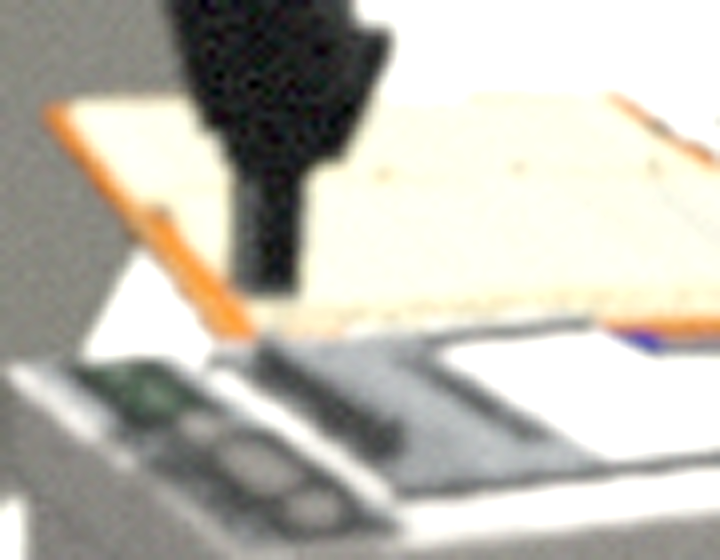

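Cover is shut (bar at ~(330,400), compartment covered). Now descend over the long key.

```bash
python3 -m pendant '[{"dp":[-0.0015,0,0.02],"rot":[0,0,0]},{"dp":[-0.0015,0,0.036],"rot":[0,0,0]},{"dp":[-0.0015,0,0.043],"rot":[0,0,0]},{"dp":[-0.0015,0,0.043],"rot":[0,0,0]},{"dp":[-0.0015,0,0.043],"rot":[0,0,0]}]'
python3 - <<'E'
from zo import *
from go import *
s=status()
for n,win in(('side',(280,150,90,70,8)),('top',(190,186,75,65,9))):
    c=robot.capture(n); overlay(c,P(),win,n+'7.png',False)
E
```

```text
time: 10.8
ee_pos: [0.4769, 0.354, 0.1039]
eef_rot: [[0.877, 0.48, 0.0], [0.48, -0.877, 0.0], [0.0, -0.0, -1.0]]
ft_force: [-0.1, -0.4, 0.4]
gripper_width: -0.0003
t 10.8 instr [-0.0751 -0.042   0.1039] w [0.4769 0.354  0.1039] F_instr [-0.32 -0.3   0.36] gw -0.0003
toolx yaw err deg 0.01 tilt [ 1.e-04  1.e-04 -1.e+00]
```

View pics/side7.png

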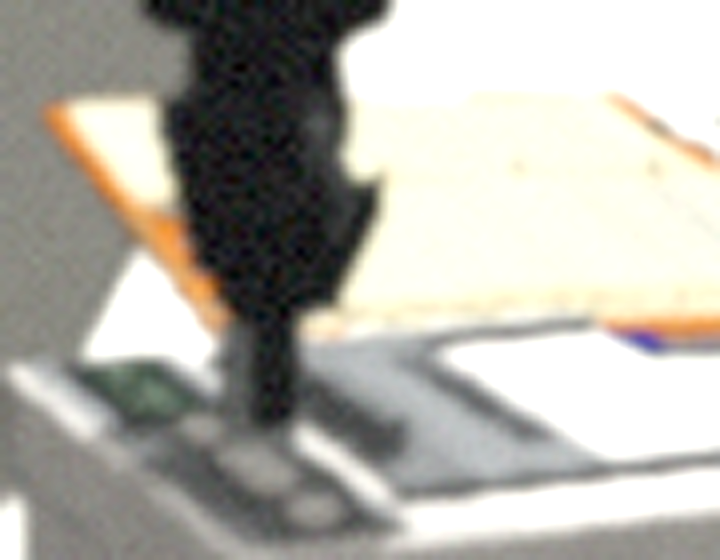

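View pics/top7.png

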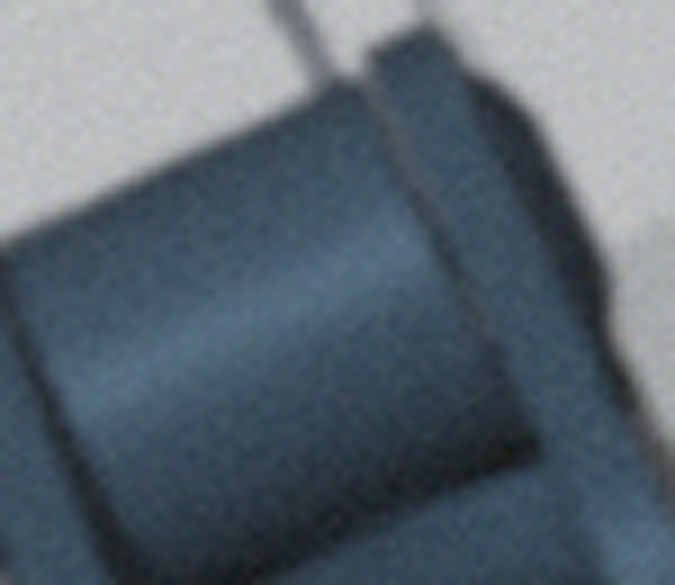

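Run:
```python
from zo import *
from go import *
c=robot.capture('side');p=P()
x0,y0,W,H,S=(295,180,40,40,15)
im=cv2.convertScaleAbs(cv2.resize(c['frame'][y0:y0+H,x0:x0+W],None,fx=S,fy=S,interpolation=cv2.INTER_CUBIC),alpha=1.8,beta=10)
cv2.imwrite('pics/side8.png',im)
f=lambda q:((proj(c,w(p,q))-[x0,y0]+.5)*S).round()
print('key',f([[-.0755,-.042,.0975],[-.083,-.059,.0975],[-.068,-.059,.0975],[-.083,-.025,.0975],[-.068,-.025,.0975]]))
print('tip corners',f([[-.0751+a,-.042+b,.1039] for a in(-.011,.011) for b in(-.0145,.0145)]))
```

```text
key [[257. 420.]
 [255. 456.]
 [341. 446.]
 [175. 394.]
 [259. 385.]]
tip corners [[232. 415.]
 [163. 363.]
 [358. 401.]
 [288. 350.]]
```

View pics/side8.png

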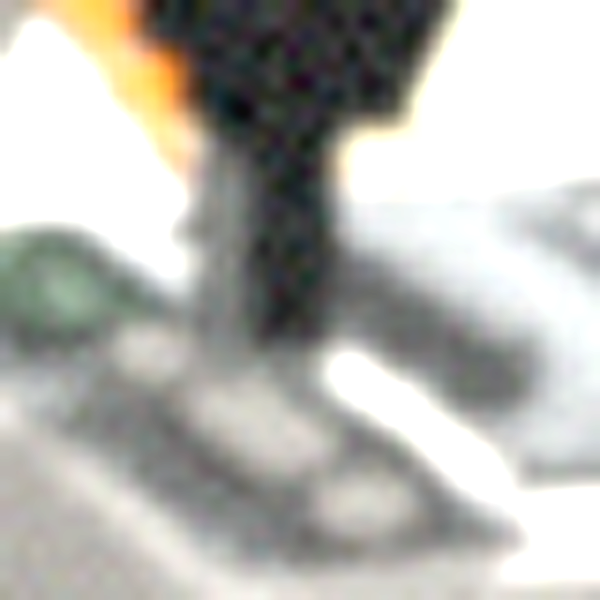

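```bash
python3 -m pendant '[{"dp":[0,0,0.002],"rot":[0,0,0]},{"dp":[0,0,0.004],"rot":[0,0,0]},{"dp":[0,0,0.0055],"rot":[0,0,0]},{"dp":[0,0,0.0055],"rot":[0,0,0]}]'
python3 - <<'E'
from zo import *
from go import *
status()
E
python3 -m pendant '[{"dp":[0,0,0.001],"rot":[0,0,0]},{"dp":[0,0,0.002],"rot":[0,0,0]},{"dp":[0,0,0.002],"rot":[0,0,0]}]'
python3 -c "
from go import *
status()"
```

```text
time: 11.35
ee_pos: [0.4763, 0.3535, 0.098]
eef_rot: [[0.877, 0.48, -0.001], [0.48, -0.877, -0.0], [-0.001, -0.0, -1.0]]
ft_force: [-0.5, -0.6, 0.3]
gripper_width: -0.0003
t 11.35 instr [-0.0758 -0.0421  0.098 ] w [0.4763 0.3535 0.098 ] F_instr [-0.7  -0.26  0.28] gw -0.0003
toolx yaw err deg -0.0 tilt [-5.e-04 -2.e-04 -1.e+00]
time: 11.65
ee_pos: [0.4766, 0.3537, 0.0964]
eef_rot: [[0.877, 0.48, -0.0], [0.48, -0.877, -0.0], [-0.0, 0.0, -1.0]]
ft_force: [-1.2, -0.7, 1.1]
gripper_width: -0.0002
t 11.65 instr [-0.0755 -0.0421  0.0964] w [0.4766 0.3537 0.0964] F_instr [-1.38 -0.05  1.1 ] gw -0.0002
toolx yaw err deg -0.0 tilt [-1.e-04 -0.e+00 -1.e+00]
```

Contact is where expected. Press on to 0.0935 in two steps.

```bash
python3 -m pendant '[{"dp":[0,0,0.001],"rot":[0,0,0]},{"dp":[0,0,0.002],"rot":[0,0,0]},{"dp":[0,0,0.003],"rot":[0,0,0]},{"dp":[0,0,0.003],"rot":[0,0,0]}]'
python3 -c "
from go import *
status()"
python3 -m pendant '[{"dp":[0,0,0.0005],"rot":[0,0,0]},{"dp":[0,0,0.001],"rot":[0,0,0]},{"dp":[0,0,0.001],"rot":[0,0,0]}]'
python3 -c "
from go import *
status()"
```

```text
time: 12.05
ee_pos: [0.4767, 0.3537, 0.0936]
eef_rot: [[0.877, 0.48, 0.0], [0.48, -0.877, -0.0], [0.0, 0.0, -1.0]]
ft_force: [-1.8, -2.1, 4.3]
gripper_width: -0.0001
t 12.05 instr [-0.0755 -0.0421  0.0936] w [0.4767 0.3537 0.0936] F_instr [-2.61 -0.94  4.3 ] gw -0.0001
toolx yaw err deg 0.0 tilt [ 1.e-04 -0.e+00 -1.e+00]
time: 12.35
ee_pos: [0.4767, 0.3537, 0.0935]
eef_rot: [[0.877, 0.48, -0.0], [0.48, -0.877, -0.0], [-0.0, 0.0, -1.0]]
ft_force: [-4.4, -2.6, 10.5]
gripper_width: -0.0005
t 12.35 instr [-0.0754 -0.0421  0.0935] w [0.4767 0.3537 0.0935] F_instr [-5.14 -0.2  10.48] gw -0.0005
toolx yaw err deg 0.01 tilt [-1.e-04 -3.e-04 -1.e+00]
```

Key is on its stop at 0.0935 (10 N). Release: straight up, then back towards the robot, and check.

```bash
python3 -m pendant '[{"dp":[0,0,-0.008],"rot":[0,0,0]},{"dp":[0,0,-0.03],"rot":[0,0,0]},{"dp":[0,0,-0.07],"rot":[0,0,0]},{"dp":[0,0,-0.11],"rot":[0,0,0]},{"dp":[0,0.04,-0.13],"rot":[0,0,0]},{"dp":[0,0.09,-0.14],"rot":[0,0,0]},{"dp":[0,0.138,-0.14],"rot":[0,0,0]},{"dp":[0,0.186,-0.14],"rot":[0,0,0]}]' && python3 -m pendant '[{"dp":[0,0.048,0],"rot":[0,0,0]},{"dp":[0,0.096,0],"rot":[0,0,0]},{"dp":[0,0.144,0],"rot":[0,0,0]},{"dp":[0,0.18,0],"rot":[0,0,0]},{"dp":[0,0.18,0],"rot":[0,0,0]},{"dp":[0,0.18,0],"rot":[0,0,0]}]'
python3 - <<'E'
from zo import *
from go import *
status()
for n,win in(('side',(265,170,130,95,6)),('top',(135,155,150,150,4))):
    c=robot.capture(n); overlay(c,P(),win,n+'9.png',False); cv2.imwrite('pics/full_%s.png'%n,c['frame'])
E
```

```text
time: 13.15
ee_pos: [0.5667, 0.189, 0.2329]
eef_rot: [[0.877, 0.48, 0.002], [0.48, -0.877, 0.0], [0.002, 0.001, -1.0]]
ft_force: [0.9, 1.1, -0.9]
gripper_width: 0.0001
time: 13.75
ee_pos: [0.6522, 0.0321, 0.2316]
eef_rot: [[0.878, 0.479, -0.001], [0.479, -0.878, 0.001], [-0.0, -0.001, -1.0]]
ft_force: [0.8, 0.1, -0.3]
gripper_width: -0.0001
t 13.75 instr [-0.0759 -0.4085  0.2316] w [0.6522 0.0321 0.2316] F_instr [ 0.79 -0.33 -0.27] gw -0.0001
toolx yaw err deg -0.08 tilt [-8.e-04  5.e-04 -1.e+00]
```

View pics/side9.png

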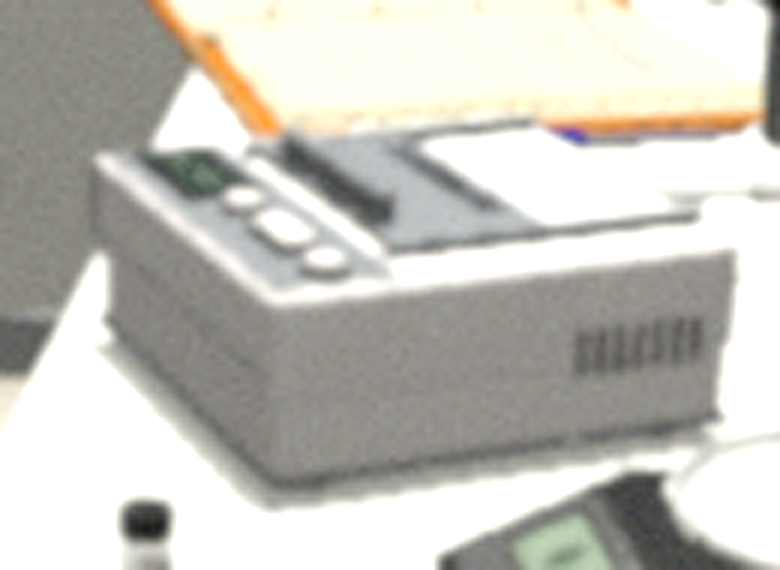

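View pics/top9.png

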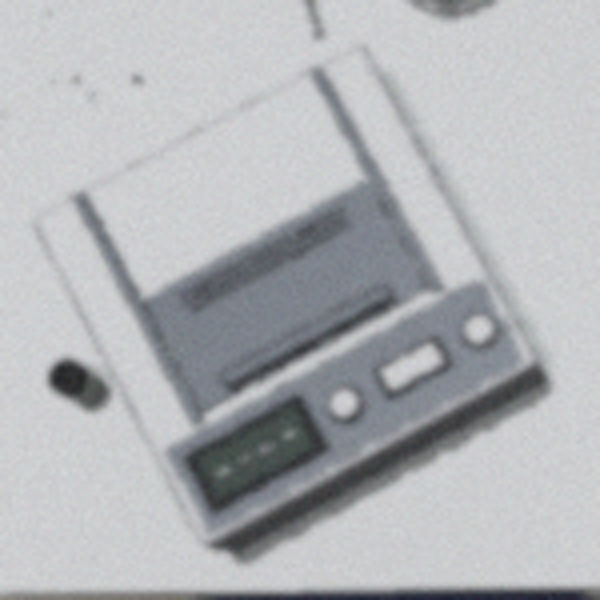

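View pics/full_side.png

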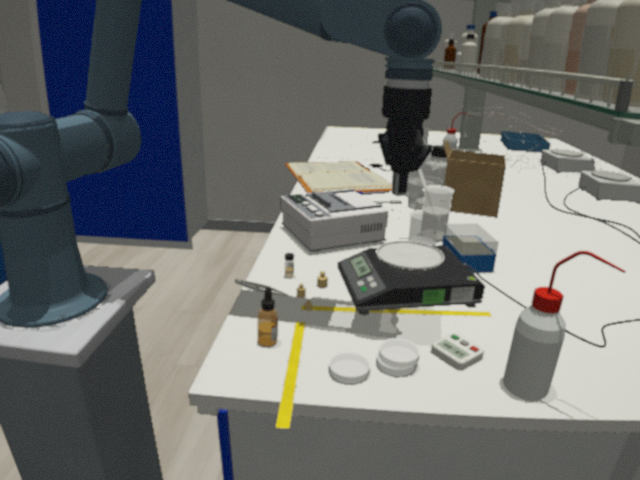

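Run:
```python
import cv2,numpy as np
f=lambda p,b:cv2.resize(cv2.imread(p)[b[1]:b[1]+50,b[0]:b[0]+65],None,fx=6,fy=6,interpolation=cv2.INTER_CUBIC)
a=np.hstack([f('pics/side0.png',(280,270)),f('pics/full_side.png',(280,270))]);b=np.hstack([f('pics/top0.png',(325,215)),f('pics/full_top.png',(325,215))])
cv2.imwrite('pics/cmp.png',cv2.convertScaleAbs(np.vstack([a,b])))
```

```text
(no output)
```

View pics/cmp.png

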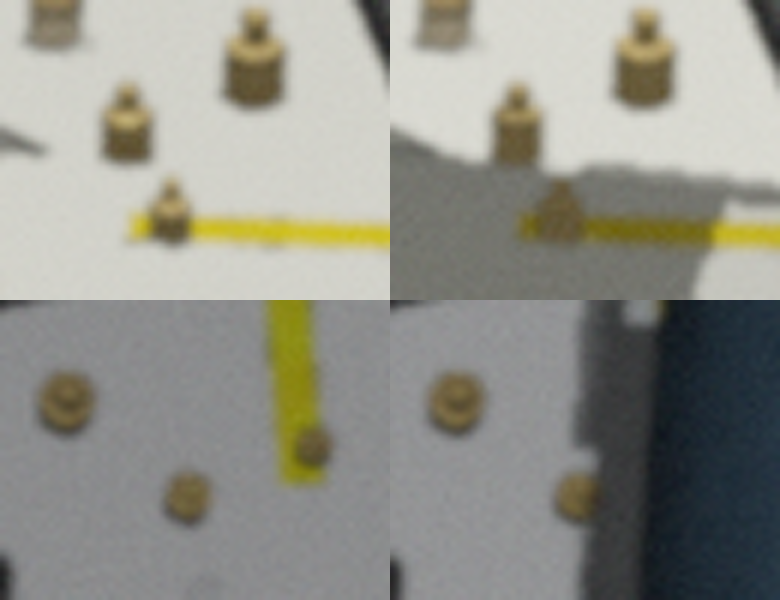

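The small weight is still in place and only lies in the arm's shadow. Both views show the cover shut, the key back up and the surroundings unchanged.

```bash
python3 -c "
from plant import robot
print(robot.sign_off())"
```

```text
the job is handed in; nothing more can be done
None
```

All three steps were done in the order asked, and I handed the job in at about 14 s.

- **Cell:** The proud cell was the one on the display side (y = +0.038). I pressed it down with shut fingertips until it met a hard stop at z = 0.0860, with a measured force of up to 9 N. The side view then showed all three stoppers in line.
- **Cover:** I pushed it by the grip bar until it stopped hard. The fingertip face was then at x ≈ -0.029, which is the shut position, and both pictures show the compartment covered.
- **Zero key:** I pressed it at its centre to its stop at z = 0.0935 (about 10 N), then released it straight up. The pictures afterwards show it and both round keys standing up.
- **Surroundings:** The vials, the three weights, the dropper bottle and the petri dish appear where they were at the start. The robot is clear of everything.

**Disagreement:** In the side camera the fingertips appeared 2–3 pixels (about 6 mm) higher than the reported tool position. I went by the contact heights instead. All of them matched the given dimensions to within a few tenths of a millimetre.

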